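# Draw the turner out from under the tray's half cover and hold it over the pan

## Task

Get the slotted turner out of the half-covered utensil tray: take it by its shaft through the open part, tip its handle end up and draw it out slantwise so that the blade slips from under the clear cover. Then bring it over the frying pan and finish still holding it in the gripper, level and with the blade lying flat, the blade centred over the middle of the pan and about 10 to 20 cm above the cooktop, touching neither pan nor tray. Do not let go of it, and do not shift or upset the pan, the two small jars or the bottle.

Things in the scene. Friction and masses are not known exactly. Their poses are not given: they have to be found in the camera images.
- turner: loose brown slotted turner, 304 mm long, about 0.1 kg. Origin at the end of the handle; own +z runs along the shaft to the blade tip. Round shaft 8.4 mm thick from z = 0 to 218 mm, then a flat blade 66 mm wide (along own y), 8 mm thick (along own x). Balance point near z = 155 mm. It starts lying level and flat in the tray, handle end to the tray's open end, axis 30 mm above the cooktop, own +x up.
- shaft_grip (a point): point on the turner's shaft axis, 124 mm from the handle end, a good place to grip: at the start it lies in the uncovered part of the tray with free space under and beside it (axes as turner)
- blade (a point): centre of the turner's blade, 261 mm from the handle end (axes as turner)
- blade_tip (a point): middle of the blade's front edge, 304 mm from the handle end
- handle_end (a point): end of the turner's handle
- tray: steel tray fixed to the cooktop, 333 x 178 x 62 mm, walls and floor 4 mm. Origin under its centre, on the cooktop; +x along its length to the open end, z up. A fixed clear cover closes the top from x = -166 to -57 mm (underside 59, top 64 mm above the cooktop). The rest, x = -57 to +162 mm and 170 mm wide, is open on top, shorter than the turner.
- cover_edge (a point): middle of the cover's blue free edge, at its underside, 59 mm above the cooktop (axes as tray). Two blue cross bars, 10 mm thick, top 26 mm above the cooktop, at x = -92 and +122 mm from the tray's centre carry the turner: the blade lies on the first, under the cover, the shaft on the second.
- frying_pan: loose frying pan standing on the cooktop, brown inside, 0.9 kg; round part 262 mm across, rim 48 mm high; its handle points to the right and rises to 72 mm. Origin on the cooktop near the root of the handle.
- pan_middle (a point): middle of the pan's round bottom, 4 mm above the cooktop
- jar_a: bystander: spice jar with white cap, 34 mm diameter, 89 mm high; origin under its centre
- jar_b: bystander: spice jar with black cap, 37 mm diameter, 84 mm high; origin under its centre
- oil: bystander: small oil bottle with yellow cap, 40 mm diameter, 146 mm high; origin under its centre

How it is judged:
By the outcome, as a careful person would: the job done as asked, in the order asked, and still so for the second after the job is handed in, while the arm keeps its last pose, push and grip.
It also fails if it takes over 48 s, if anything falls off the work surface, if the arm or the gripper's body presses on something with over 40 N, if the wrist force passes 120 N, or if a joint passes its speed limit or range.

## Robot

A 7-joint arm with a two-finger parallel gripper is mounted at the origin on a cart in front of the work surface, level with it; the furniture and walls round the work are solid. World frame = base frame: x ahead of the robot, y to its left, z up, the work surface at z = 0. Lengths are in mm, angles in rad, forces in N, time in s.
With the tool pointing down it reaches from about 425 to 950 mm from the base axis. Payload 4.7 kg.
Tool frame: the origin (TCP) lies on the centre line of the jaws, within the pads' length; the fingertips stand 11 mm ahead of it and the grasp point (between the pads) lies 8 mm behind it (robot.tcp_to_tips is the distance from the TCP to the fingertips, in mm); z points along the fingers, y is the line along which they close (so a half turn about z gives the same grasp; the last joint's range is limited). The gripper opens to 85 mm and grips with 20 to 120 N. Pads are 22 mm wide; open, the fingers measure 114 mm over their backs; the gripper's body (76 mm by 85 mm) begins 54 mm behind the grasp point. The pads swing forward as they close: fully open they stand 13 mm farther back than shut.
Start: joints at [1.206, 0.469, -0.049, 1.532, 0.024, 1.141, -0.082], TCP at [222.475, -637.301, 242.335] pointing down, gripper open.
Joint ranges: [-2.59, 2.59], [-0.33, 1.99], [-1.39, 1.29], [0.1, 2.45], [-1.04, 4.18], [0.21, 1.99], [-2.66, 2.66]. Speed limits (rad/s): [2.57, 2.57, 3.14, 3.14, 3.14, 3.14, 3.14].

## Interface

Orientations are given as a unit quaternion [w, x, y, z].
In Python, from cell import robot gives the robot as it stands.
- The arm moves only by the tool step_arm, never from a script. Its argument "series" is a list of rows, each a list of 7 numbers: the turn, a rotation vector about the tool's x, y, z in rad, then the shift along the tool's x, y, z in cm, then the opening, from 0 (shut) to 1 (fully open). In form: [[ax, ay, az, tx, ty, tz, jaw], ...]. A call has exactly 8 rows; each row is the pose to reach, as a shift and turn from the pose commanded when the call began, along the tool's axes at that moment; what a row does not reach only later rows make up. A row lasts 1/12 s, in which the tool goes at most 41.7 mm and 7.16 degrees, less where a joint would pass 70% of its speed; a pose out of reach is approached as far as the arm can. A call with a gripper value outside its range is refused whole. The fingers move at their own pace and stop on an object; "squeeze" is the grip in N (left out, the last holds). Time passes only in rows, so rows that repeat a pose let the fingers close, or fill a call up. It gives the time, the measured TCP pose, the force, the opening and the grip force at its end, in the units of the state.
- robot.state(): the state, without advancing time (a new reading comes with each control period).
- robot.camera(name): name is "scene" or "top" or "wrist"; returns a dict with "frame" (420x560x3 uint8, red, green, blue), "depth" (420x560 float32, mm along the optical axis (not along the pixel's ray), 0 where there is no reading), "camera_matrix" (3x3 intrinsics, pixels), "k1" (the pictures are not rectified: a ray, as slopes to the right and down, at radius r is drawn at 1 + k1 r^2 times it, then the intrinsics apply), "rvec" (rotation vector, rad) and "tvec" (3), from world to camera coordinates, as OpenCV has them. Camera axes: x right, y down, z forward; pixel columns grow to the right and rows downward; lengths in mm; the calibration is good to about 2 mm. A picture is of the moment at which its call begins.
- robot.job_done(): hands the job in; it is judged then, once.
The state is a dict: "time_s": time; "joints": joint angles; "joint_vel": joint speeds; "joint_efforts": joint torques, N m; "eef_pos": TCP position; "tcp_rot": TCP orientation; "force": force on the tool from outside, world axes, zero at the start; "torque": the same for the moment, N m; "grip_width": opening from 0.0 (shut) to 1.0 (fully open); "finger_force": force on a finger pad.
Only numpy, scipy, OpenCV 4.12 (cv2) and the standard library are available. Lean on these libraries where they do the work, as an engineer would, in place of code of your own. Each camera call takes 0.05 s, during which the arm holds its last target. There are 200 camera calls.

## Working session

There is one attempt and no reset: what is moved stays moved. The work goes in short steps, Python scripts to look and compute and a tool call to move; the robot and the scene stay as the last step left them, time stands still between calls to the robot, and variables do not carry over. Pictures are saved under pics/ and viewed, at most 10 in all, crops included, and the job is handed in when it is done.

Besides the shell and the picture viewer there is one more tool, called after "Emit:" in YAML: its name, and indented under it one key for each argument. step_arm: Moves the arm, as the interface text tells. Its arguments: {"type":"object","properties":{"series":{"type":"array","items":{"type":"array","items":{"type":"number"}}},"squeeze":{"type":"number"}},"required":["series"]}

```bash
mkdir -p pics; ls
cat > h.py <<'E'
import numpy as np, cv2
from cell import robot
from scipy.spatial.transform import Rotation as R
def cam(n):
    c=robot.camera(n); c['R']=cv2.Rodrigues(np.array(c['rvec'],float))[0]; c['t']=np.array(c['tvec'],float).ravel(); return c
def rays(c,uv):
    K=np.array(c['camera_matrix'],float)
    uv=np.array(uv,float).reshape(-1,1,2)
    p=cv2.undistortPoints(uv,K,np.array([c['k1'],0,0,0,0],float)).reshape(-1,2)
    d=np.c_[p,np.ones(len(p))]@c['R']; o=-c['R'].T@c['t']; return o,d
def plane(c,uv,z):
    o,d=rays(c,uv); return o+d*((z-o[2])/d[:,2])[:,None]
def depthpts(c,uv):
    o,d=rays(c,uv); uv=np.array(uv).astype(int).reshape(-1,2)
    return o+d*c['depth'][uv[:,1],uv[:,0]][:,None]
def save(c,n): cv2.imwrite('pics/'+n,c['frame'][:,:,::-1])
E
python3 - <<'E'
from h import *
a=cam('top');b=cam('scene');
cv2.imwrite('pics/a.png',a['frame'][:,:,::-1]);save(b,'b.png')
import pickle;pickle.dump((a,b),open('ab.pkl','wb'))
for c in(a,b):print(-c['R'].T@c['t'],c['R'][2],c['k1'])
print(robot.state())
E
```

```text
pics
[ 430.53079185   54.8499963  1125.8925834 ] [ 0.11442427 -0.01005094 -0.99338113] -0.16887569982368633
[-200.20320345 -626.11399428  512.73433557] [ 0.67764961  0.6157695  -0.40201856] -0.11293538442733032
{'time_s': 0.1, 'joints': array([ 1.20609098,  0.46936915, -0.04858551,  1.53352755,  0.02412149,
        1.14105984, -0.08231391]), 'joint_vel': array([ 0.00123849, -0.00137675, -0.00131423, -0.00152643, -0.00165151,
        0.00011783,  0.00056161]), 'joint_efforts': array([ 4.74491571e-04, -5.11518860e+01, -4.70290182e-02, -2.38389087e+01,
        1.08134261e-02,  4.43183308e-03,  8.75493917e-07]), 'eef_pos': array([ 222.27050093, -636.82523493,  241.38057322]), 'tcp_rot': array([-8.68001342e-04,  9.85935819e-01,  1.67122026e-01, -1.91131896e-04]), 'force': array([-0.66210334, -0.23712083, -0.86139047]), 'torque': array([ 0.02367866, -0.00237634, -0.01174259]), 'finger_force': 0.0, 'grip_width': 0.9994381879676127}
```

View pics/a.png

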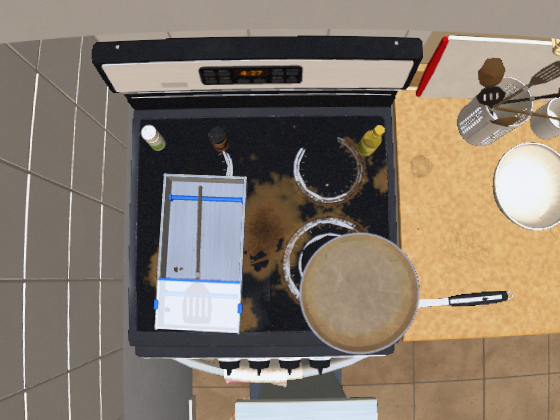

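View pics/b.png

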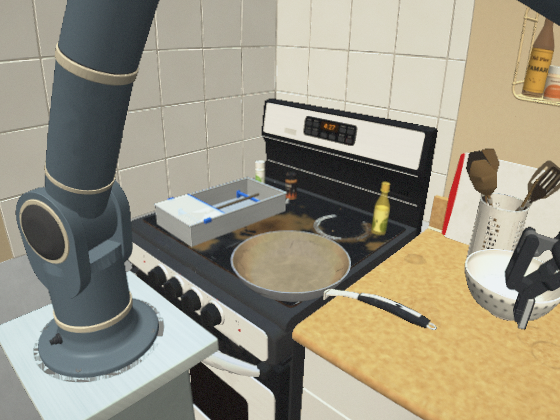

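The top view shows the tray at columns 157-246, rows 175-332, with its open end away from the robot. The turner's shaft runs from about (200,187) to (198,280), and the blade is under the cover near (197,303). The pan is centred near (360,292), and the jars and bottle stand behind at (152,138), (218,140) and (372,142).

Run:
```python
from h import *
import pickle;a,b=pickle.load(open('ab.pkl','rb'))
f=a['frame'];hsv=cv2.cvtColor(f,cv2.COLOR_RGB2HSV)
# blue
m=cv2.inRange(hsv,(100,140,90),(125,255,255)); m[:, :150]=0;m[:,260:]=0
n,l,s,ce=cv2.connectedComponentsWithStats(m)
for i in range(1,n):
    if s[i,4]>15: print('blue',s[i],ce[i].round(1),plane(a,ce[i],26).round(1),plane(a,ce[i],61).round(1))
# shaft: dark brown within tray
roi=np.zeros(f.shape[:2],np.uint8);roi[180:277,185:215]=1
m=(f.astype(int).sum(2)<330)&(f[:,:,0]>f[:,:,2].astype(int)+8)&(roi>0)
ys,xs=np.nonzero(m);print(len(ys),ys.min(),ys.max())
vx,vy,x0,y0=cv2.fitLine(np.c_[xs,ys].astype(np.float32),cv2.DIST_HUBER,0,.01,.01).ravel()
at=lambda y:[x0+(y-y0)*vx/vy,y]
P=plane(a,[at(ys.min()-.5),at(ys.max()+.5)],30);print('shaft px',at(ys.min()),at(ys.max()),P.round(1))
d=P[1]-P[0];print('yaw',np.degrees(np.arctan2(d[1],d[0])));d/=np.linalg.norm(d);h=P[0]
for k in(124,261,304):print(k,(h+k*d).round(1))
# pan circle: rim by depth-independent: brown/bright edge
g=cv2.medianBlur(cv2.cvtColor(f,cv2.COLOR_RGB2GRAY),5)
print('circ',cv2.HoughCircles(g,cv2.HOUGH_GRADIENT,1.5,100,param1=120,param2=30,minRadius=50,maxRadius=70))
vv,uu=np.mgrid[200:380:2,280:440:2];q=depthpts(a,np.c_[uu.ravel(),vv.ravel()])
r=q[(q[:,2]>38)&(q[:,2]<56)&(q[:,1]>-420)];print('rim',len(r),r.min(0),r.max(0))
q2=r[:,:2];A=np.c_[2*q2,np.ones(len(q2))];s=np.linalg.lstsq(A,(q2**2).sum(1),rcond=None)[0];print('fit',s[:2],np.sqrt(s[2]+s[0]**2+s[1]**2))
# tall things
for nm,uv in dict(jarA=(152,132),jarB=(217,133),oil=(378,130)).items():print(nm,depthpts(a,uv).round(0))
print('tray corners',plane(a,[(164,175),(246,177),(156,330),(242,333)],62).round(0))
```

```text
blue [168 194  30   7 129] [182.  197.4] [[607.  272.4  26. ]] [[601.4 265.5  61. ]]
blue [202 196  41   7 170] [222.2 198.9] [[602.4 181.8  26. ]] [[597.  177.8  61. ]]
blue [158 278  82   5 156] [197.1 280.2] [[422.4 237.1  26. ]] [[422.7 231.3  61. ]]
blue [153 299   5  11  42] [155.3 304.2] [[369.8 330.5  26. ]] [[371.7 321.8  61. ]]
blue [238 303   4  11  37] [239.6 308.1] [[360.9 143.7  26. ]] [[363.1 140.9  61. ]]
231 186 271
shaft px [np.float64(200.13544353745294), np.int64(186)] [np.float64(197.46117089948504), np.int64(271)] [[632.7 231.   30. ]
 [441.4 235.8  30. ]]
yaw 178.57659594851077
124 [508.8 234.1  30. ]
261 [371.8 237.5  30. ]
304 [328.8 238.6  30. ]
circ [[[357.75 293.25  60.8 ]
  [324.75 153.75  67.4 ]
  [219.75 227.25  52.55]
  [477.75 104.25  69.05]
  [459.75 234.75  67.4 ]
  [545.25 179.25  51.95]]]
rim 500 [ 259.94117803 -290.14235056   38.07510435] [518.9825985   12.47876174  55.16686759]
fit [ 390.7334208  -121.66846552] 127.55619027543082
jarA [[740. 328.  93.]]
jarB [[737. 187.  85.]]
oil [[ 723. -149.  146.]]
tray corners [[651. 306.  62.]
 [644. 126.  62.]
 [317. 320.  62.]
 [311. 136.  62.]]
```

Run:
```python
from h import *
import pickle;a,b=pickle.load(open('ab.pkl','rb'))
c=cv2.resize(a['frame'][170:345,140:260],None,fx=3.4,fy=3.4,interpolation=cv2.INTER_CUBIC)
cv2.imwrite('pics/c.png',c[:,:,::-1])
```

```text
(no output)
```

View pics/c.png

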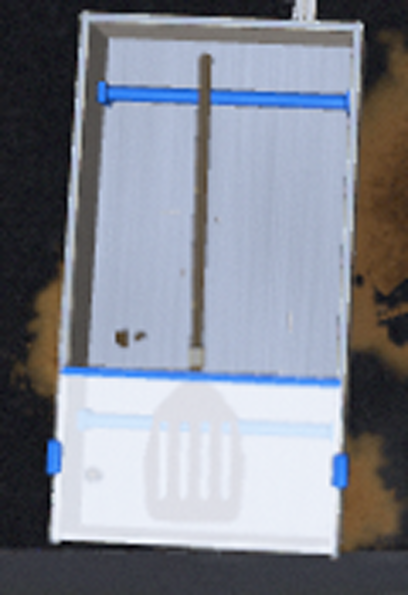

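```bash
cat >> h.py <<'E'
def Rt(yaw,tilt=0):
    """tool z down, tool x along world yaw (deg); tilt: blade side (tool +x) dips"""
    x=np.array([np.cos(np.radians(yaw)),np.sin(np.radians(yaw)),0]);z=np.array([0,0,-1.])
    return R.from_matrix(np.c_[x,np.cross(z,x),z])*R.from_rotvec([0,-np.radians(tilt),0])
def row(p,r,p0,r0):
    return np.r_[(r0.inv()*r).as_rotvec().round(3),(r0.inv().apply(np.array(p)-p0)/10).round(2)].tolist()
def cur():
    s=robot.state();q=s['tcp_rot'];return s['eef_pos'],R.from_quat([*q[1:],q[0]])
E
python3 - <<'E'
from h import *
import pickle;a,b=pickle.load(open('ab.pkl','rb'))
p,r=cur();p=np.array([222.5,-637.3,242.3])
for q,y in(((350,-440,240),59),((460,-200,240),99),((500,20,240),139),((509,234,160),178.6)):
    n=Rt(y);print(row(q,n,p,r));p,r=np.array(q),n
print(Rt(180,10).as_matrix()[:,0])
vv,uu=np.mgrid[200:380,280:440];q=depthpts(a,np.c_[uu.ravel(),vv.ravel()])
q=q[(q[:,2]>40)&(q[:,2]<56)];d=np.hypot(q[:,0]-391,q[:,1]+122)
for _ in range(5):
    k=q[abs(d-128)<10];A=np.c_[2*k[:,:2],np.ones(len(k))];s=np.linalg.lstsq(A,(k[:,:2]**2).sum(1),rcond=None)[0];d=np.hypot(*(q[:,:2]-s[:2]).T)
print(s[:2],np.median(d),k[:,2].mean(), plane(a,(357.75,293.25),48))
E
```

```text
[-0.002, -0.001, -0.694, 18.54, -14.43, 0.25]
[0.0, 0.0, -0.698, 26.24, -2.93, 0.0]
[0.0, 0.0, -0.698, 21.1, 7.39, 0.0]
[0.0, 0.0, -0.691, 13.36, 16.74, 8.0]
[-9.84807753e-01  1.20604166e-16 -1.73648178e-01]
[ 391.43139283 -117.06027618] 126.63375792615433 45.9365572937431 [[ 390.56237146 -112.39941798   48.        ]]
```

Emit:
step_arm:
  series:
    - [0,0,-0.69,18.5,-14.4,0.2,0.6]
    - [0,0,-0.69,18.5,-14.4,0.2,0.6]
    - [0,0,-0.69,18.5,-14.4,0.2,0.6]
    - [0,0,-0.69,18.5,-14.4,0.2,0.6]
    - [0,0,-0.69,18.5,-14.4,0.2,0.6]
    - [0,0,-0.69,18.5,-14.4,0.2,0.6]
    - [0,0,-0.69,18.5,-14.4,0.2,0.6]
    - [0,0,-0.69,18.5,-14.4,0.2,0.6]

```text
time_s: 0.77
eef_pos: [350.5, -439.5, 240.4]
tcp_rot: [0.0, 0.871, 0.492, -0.0]
force: [-1.8, -0.2, -0.0]
grip_width: 0.601
finger_force: 0.0
```

Emit:
step_arm:
  series:
    - [0,0,-0.7,26.2,-2.9,0,0.6]
    - [0,0,-0.7,26.2,-2.9,0,0.6]
    - [0,0,-0.7,26.2,-2.9,0,0.6]
    - [0,0,-0.7,26.2,-2.9,0,0.6]
    - [0,0,-0.7,26.2,-2.9,0,0.6]
    - [0,0,-0.7,26.2,-2.9,0,0.6]
    - [0,0,-0.7,26.2,-2.9,0,0.6]
    - [0,0,-0.7,26.2,-2.9,0,0.6]

```text
time_s: 1.43
eef_pos: [462.3, -199.0, 240.5]
tcp_rot: [0.0, 0.649, 0.761, 0.001]
force: [-0.6, -0.7, -0.8]
grip_width: 0.597
finger_force: 0.0
```

Run:
```python
from h import *
c=cam('wrist');save(c,'d.png');p,r=cur();print(p,r.as_matrix()[:,0],robot.state()['joints'].round(2),robot.state()['time_s'],-c['R'].T@c['t'])
```

```text
[ 461.14005628 -201.78788555  240.27845227] [-1.54188219e-01  9.88041363e-01 -5.08059433e-04] [ 0.78  0.23 -0.53  1.91  0.14  1.03  0.35] 1.4833 [ 450.78188577 -123.66059121  372.91592626]
```

View pics/d.png

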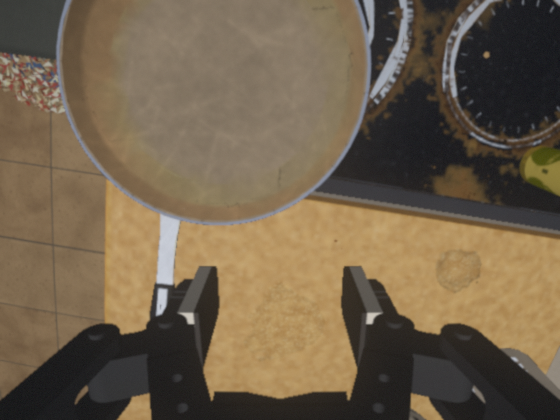

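The wrist picture shows the pan rim from about (57,60) across to (370,65), lowest at (230,224). I'll fit the circle from these rim points.

Emit:
step_arm:
  series:
    - [0,0,-0.7,21.1,7.5,0,0.6]
    - [0,0,-0.7,21.1,7.5,0,0.6]
    - [0,0,-0.7,21.1,7.5,0,0.6]
    - [0,0,-0.7,21.1,7.5,0,0.6]
    - [0,0,-0.7,21.1,7.5,0,0.6]
    - [0,0,-0.7,21.1,7.5,0,0.6]
    - [0,0,-0.7,21.1,7.5,0,0.6]
    - [0,0,-0.7,21.1,7.5,0,0.6]

```text
time_s: 2.15
eef_pos: [502.7, 16.3, 239.9]
tcp_rot: [-0.0, 0.352, 0.936, -0.001]
force: [0.4, -0.8, -0.5]
grip_width: 0.599
finger_force: 0.0
```

Emit:
step_arm:
  series:
    - [0,0,-0.69,13.4,16.7,8,0.6]
    - [0,0,-0.69,13.4,16.7,8,0.6]
    - [0,0,-0.69,13.4,16.7,8,0.6]
    - [0,0,-0.69,13.4,16.7,8,0.6]
    - [0,0,-0.69,13.4,16.7,8,0.6]
    - [0,0,-0.69,13.4,16.7,8,0.6]
    - [0,0,-0.69,13.4,16.7,8,0.6]
    - [0,0,-0.69,13.4,16.7,8,0.6]

```text
time_s: 2.82
eef_pos: [511.7, 230.1, 158.9]
tcp_rot: [-0.001, 0.015, 1.0, -0.001]
force: [-0.0, -0.0, 0.2]
grip_width: 0.603
finger_force: 0.0
```

Run:
```python
from h import *
c=cam('wrist');save(c,'e.png');p,r=cur();print(p,r.as_matrix()[:,0],robot.state()['joints'].round(2),robot.state()['time_s'])
import pickle;pickle.dump(c,open('e.pkl','wb'))
```

```text
[512.10564652 229.22789385 159.41579568] [-9.99486887e-01  3.20234473e-02  6.79608398e-04] [ 0.15  0.52 -0.87  1.86  0.48  0.99  0.61] 2.8667
```

View pics/e.png

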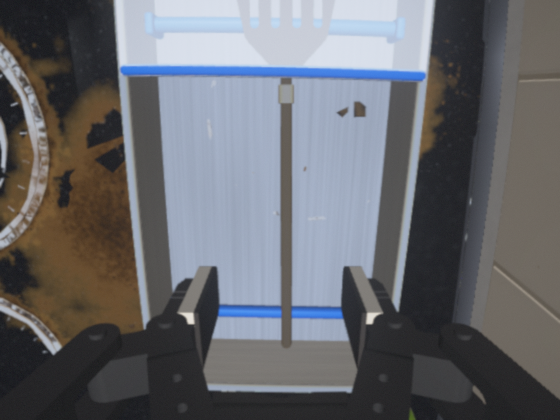

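The shaft runs down column ~287 from (286,100) to the handle end at (287,347). The cover edge is at row ~72 and the gap between the fingers is centred near column 280.

Run:
```python
from h import *
import pickle;c=pickle.load(open('e.pkl','rb'))
f=c['frame'].astype(int)
cs=[]
for y in range(120,300,6):
    xs=np.nonzero(f[y,270:305].sum(1)<300)[0]
    if len(xs):cs.append((xs.mean()+270,y,len(xs)))
cs=np.array(cs);vx,vy,x0,y0=cv2.fitLine(cs[:,:2].astype(np.float32),cv2.DIST_HUBER,0,.01,.01).ravel()
P=plane(c,[(x0+(y-y0)*vx/vy,y) for y in(120,300,347)],30);print(P.round(1))
d=P[0]-P[1];print(np.degrees(np.arctan2(d[1],d[0])))
print('grip',P[2]+124*d/np.linalg.norm(d))
print('cover',plane(c,[(122,71),(287,73),(424,76)],59).round(1),'bars',plane(c,[(287,25),(287,312)],26).round(1))
d=cv2.imread('pics/d.png')
```

```text
[[452.9 235.7  30. ]
 [590.8 232.7  30. ]
 [635.3 231.7  30. ]]
178.73081282577516
grip [511.28962347 234.47298298  30.        ]
cover [[418.6 139.3  59. ]
 [424.  237.1  59. ]
 [427.2 318.3  59. ]] bars [[392.  238.5  26. ]
 [604.3 233.1  26. ]]
```

Run:
```python
from h import *
p,r=cur();n=Rt(178.7);print(row((511,234.4,70),n,p,r),row((511,234.4,22),n,(511,234.4,70),n))
```

```text
[-0.003, -0.001, -0.009, 0.12, 0.54, 8.94] [0.0, 0.0, 0.0, 0.0, 0.0, 4.8]
```

Emit:
step_arm:
  series:
    - [0,0,-0.01,0.1,0.5,3,0.6]
    - [0,0,-0.01,0.1,0.5,6,0.6]
    - [0,0,-0.01,0.1,0.5,8.9,0.6]
    - [0,0,-0.01,0.1,0.5,8.9,0.6]
    - [0,0,-0.01,0.1,0.5,8.9,0.6]
    - [0,0,-0.01,0.1,0.5,8.9,0.6]
    - [0,0,-0.01,0.1,0.5,8.9,0.6]
    - [0,0,-0.01,0.1,0.5,8.9,0.6]

```text
time_s: 3.53
eef_pos: [511.1, 237.8, 73.2]
tcp_rot: [0.002, 0.009, 1.0, 0.0]
force: [-1.0, 0.6, 0.1]
grip_width: 0.602
finger_force: 0.0
```

Run:
```python
from h import *
p,r=cur();n=Rt(178.7);print(p,row((511,234.4,22),n,p,r))
```

```text
[511.14016121 237.81234166  73.21755106] [0.001, 0.003, 0.006, 0.03, -0.35, 5.12]
```

Emit:
step_arm:
  series:
    - [0,0,0,0,-0.4,1,0.6]
    - [0,0,0,0,-0.4,2,0.6]
    - [0,0,0,0,-0.4,3,0.6]
    - [0,0,0,0,-0.4,4,0.6]
    - [0,0,0,0,-0.4,5,0.6]
    - [0,0,0,0,-0.4,5,0.6]
    - [0,0,0,0,-0.4,5,0.6]
    - [0,0,0,0,-0.4,5,0.6]

```text
time_s: 4.2
eef_pos: [509.8, 234.1, 21.3]
tcp_rot: [0.0, 0.008, 1.0, 0.0]
force: [-0.2, 0.1, -0.4]
grip_width: 0.6
finger_force: 0.0
```

Well placed. Closing now.

Emit:
step_arm:
  series:
    - [0,0,0,0,0,0,0.3]
    - [0,0,0,0,0,0,0.15]
    - [0,0,0,0,0,0,0]
    - [0,0,0,0,0,0,0]
    - [0,0,0,0,0,0,0]
    - [0,0,0,0,0,0,0]
    - [0,0,0,0,0,0,0]
    - [0,0,0,0,0,0,0]
  squeeze: 70

```text
time_s: 4.87
eef_pos: [510.1, 233.9, 21.7]
tcp_rot: [0.0, 0.008, 1.0, 0.0]
force: [-0.0, -0.4, 4.7]
grip_width: 0.072
finger_force: 68.4
```

Run:
```python
from h import *
s=robot.state();print(s['grip_width']*85,s['finger_force'],s['force'],s['torque'])
p,r=cur();print(p)
# lift 5, then pivot about bar contact (389.. z 31) by steps; command relative to now
n0=Rt(178.7);u=n0.as_matrix()[:,0];g0=np.array(p)
piv=g0+np.r_[u[:2]*(g0[0]-391),31-g0[2]]
for t in(0,4,8,12,17):
    n=Rt(178.7,t);w=piv+(n*n0.inv()).apply(g0+[0,0,5]-piv);print(t,row(w,n,g0,n0),w.round(1))
```

```text
6.111904696982757 68.38630557060242 [-0.0158438  -0.35020931  4.69036435] [-0.02548627  0.04171137 -0.10068415]
[510.05491356 233.93698251  21.70380591]
0 [0.0, 0.0, 0.0, 0.0, 0.0, -0.5] [510.1 233.9  26.7]
4 [0.0, -0.07, 0.0, -0.0, 0.0, -1.33] [510.1 233.9  35. ]
8 [-0.0, -0.14, 0.0, 0.06, 0.0, -2.16] [509.5 233.9  43.3]
12 [0.0, -0.209, 0.0, 0.17, 0.0, -2.98] [508.3 234.   51.6]
17 [0.0, -0.297, 0.0, 0.39, -0.0, -4.0] [506.1 234.   61.7]
```

Emit:
step_arm:
  series:
    - [0,0,0,0,0,-0.3,0]
    - [0,0,0,0,0,-0.5,0]
    - [0,-0.035,0,0,0,-0.9,0]
    - [0,-0.07,0,0,0,-1.3,0]
    - [0,-0.105,0,0.03,0,-1.75,0]
    - [0,-0.14,0,0.06,0,-2.15,0]
    - [0,-0.14,0,0.06,0,-2.15,0]
    - [0,-0.14,0,0.06,0,-2.15,0]

```text
time_s: 5.53
eef_pos: [508.8, 233.6, 42.9]
tcp_rot: [0.07, 0.007, 0.998, -0.001]
force: [-0.0, -0.6, -1.5]
grip_width: 0.071
finger_force: 68.2
```

Run:
```python
from h import *
c=cam('scene');s=robot.state();print(s['force'],s['torque'],s['finger_force'],cur()[0])
c2=cam('wrist')
i=cv2.resize(c['frame'][150:250,140:310],(560,330),interpolation=cv2.INTER_CUBIC)
cv2.imwrite('pics/f.png',np.vstack([i,cv2.resize(c2['frame'],(560,270),)])[:,:,::-1])
```

```text
[ 0.6347987  -0.40981587 -2.13333139] [-0.02873163  0.12955937 -0.02192374] 68.24170231819153 [509.18451827 233.49310974  42.64461964]
```

View pics/f.png

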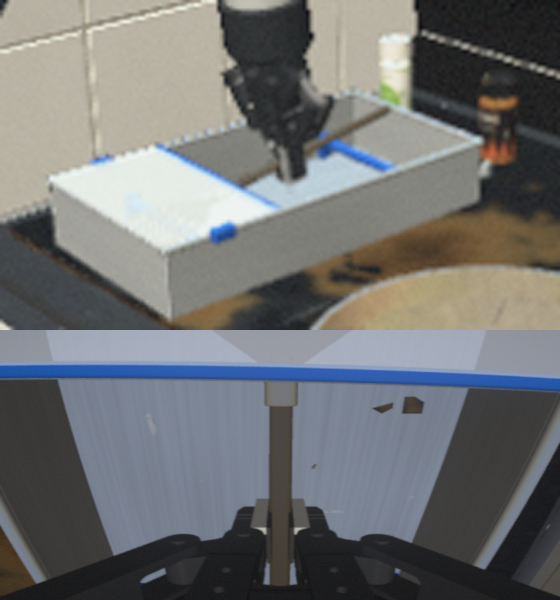

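The lower picture shows the shaft centred between the pads, running to the cover edge. The upper one shows the handle end rising at about (385,112). Next I tilt it further, then draw it out along its axis.

Emit:
step_arm:
  series:
    - [0,-0.03,0,0.02,0,-0.36,0]
    - [0,-0.06,0,0.03,0,-0.72,0]
    - [0,-0.09,0,0.04,0,-1.08,0]
    - [0,-0.12,0,0.06,0,-1.44,0]
    - [0,-0.157,0,0.08,0,-1.87,0]
    - [0,-0.157,0,0.08,0,-1.87,0]
    - [0,-0.157,0,0.08,0,-1.87,0]
    - [0,-0.157,0,0.08,0,-1.87,0]

```text
time_s: 6.3
eef_pos: [506.3, 233.7, 61.0]
tcp_rot: [0.148, 0.008, 0.989, -0.001]
force: [0.6, 0.1, -1.2]
grip_width: 0.069
finger_force: 68.3
```

Emit:
step_arm:
  series:
    - [0,0,0,-0.6,0,0,0]
    - [0,0,0,-1.2,0,0,0]
    - [0,0,0,-2,0,0,0]
    - [0,0,0,-3,0,0,0]
    - [0,0,0,-4,0,0,0]
    - [0,0,0,-5,0,0,0]
    - [0,0,0,-5,0,0,0]
    - [0,0,0,-5,0,0,0]

```text
time_s: 6.97
eef_pos: [554.5, 232.6, 75.9]
tcp_rot: [0.148, 0.009, 0.989, -0.001]
force: [0.1, -0.2, -1.4]
grip_width: 0.072
finger_force: 68.3
```

Run:
```python
from h import *
c=cam('scene');s=robot.state();print(s['force'],s['torque'],s['finger_force'],cur()[0],s['joints'].round(2))
c2=cam('wrist')
i=cv2.resize(c['frame'][130:250,140:310],(560,330),interpolation=cv2.INTER_CUBIC)
cv2.imwrite('pics/g.png',np.vstack([i,cv2.resize(c2['frame'],(560,270),)])[:,:,::-1])
```

```text
[ 0.06432729 -0.66413256 -1.02652588] [-0.02443288  0.32244277 -0.02245447] 68.28516125679016 [553.64571276 232.6965221   75.60816604] [-0.08  0.53 -0.6   2.02  0.9   0.59  0.24]
```

View pics/g.png

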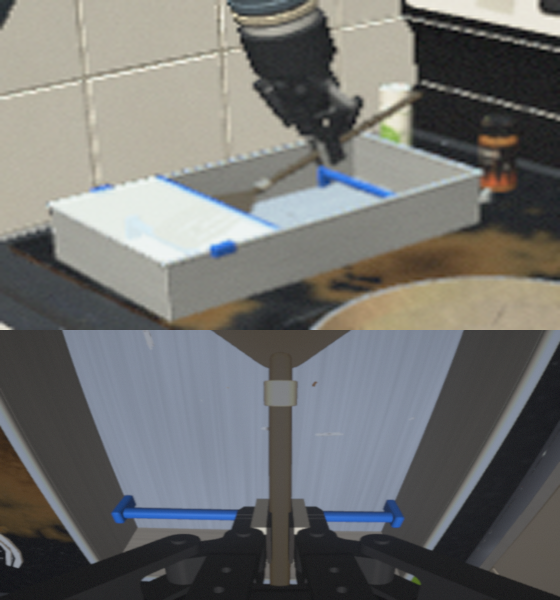

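The blade is sliding out from the cover: its shoulder is visible at (235,195) in the upper view, with no contact force. I'll continue drawing.

Emit:
step_arm:
  series:
    - [0,0,0,-1,0,0,0]
    - [0,0,0,-2,0,0,0]
    - [0,0,0,-3,0,0,0]
    - [0,0,0,-4,0,0,0]
    - [0,0,0,-5,0,0,0]
    - [0,0,0,-6,0,0,0]
    - [0,0,0,-7,0,0,0]
    - [0,0,0,-8,0,0,0]

```text
time_s: 7.73
eef_pos: [631.1, 231.7, 99.5]
tcp_rot: [0.148, 0.008, 0.989, -0.001]
force: [-0.3, 0.0, -1.5]
grip_width: 0.07
finger_force: 68.3
```

Run:
```python
from h import *
c=cam('scene');s=robot.state();print(s['force'],s['torque'],s['finger_force'],cur()[0],s['joints'].round(2))
c2=cam('top')
i=cv2.resize(c['frame'][100:250,140:310],(560,400),interpolation=cv2.INTER_CUBIC)
cv2.imwrite('pics/i.png',np.hstack([i,cv2.resize(c2['frame'][110:340,130:268],(240,400),)])[:,:,::-1])
p,r=cur();n=Rt(178.7,17)
q=[p+[0,0,70]]; print(row(q[0],n,p,r))
n2=Rt(178.7,0);print(row(p+[-30,-60,100],n2,p+[0,0,70],n))
```

```text
[ 2.18825077  0.08118632 -0.73244335] [0.01839984 0.09698851 0.00362935] 68.28646302223206 [633.63229546 231.43887852 100.43377156] [-0.01  0.6  -0.63  1.84  0.83  0.69  0.42]
[0.002, 0.002, 0.004, -2.06, 0.01, -6.69]
[0.0, 0.297, 0.0, 1.86, -6.07, -3.71]
```

View pics/i.png

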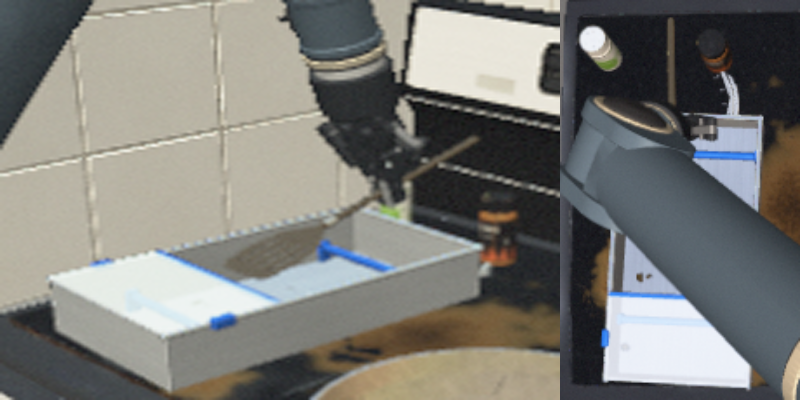

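The blade has come out fully: its tip at (235,262) in the left view is past the blue edge. Lifting straight up, then levelling while moving in.

Emit:
step_arm:
  series:
    - [0,0,0,-0.3,0,-1,0]
    - [0,0,0,-0.6,0,-2,0]
    - [0,0,0,-0.9,0,-3,0]
    - [0,0,0,-1.2,0,-4,0]
    - [0,0,0,-1.5,0,-5,0]
    - [0,0,0,-1.8,0,-6,0]
    - [0,0,0,-2.1,0,-7,0]
    - [0,0,0,-2.1,0,-7,0]

```text
time_s: 8.5
eef_pos: [630.8, 232.7, 175.6]
tcp_rot: [0.15, 0.008, 0.989, -0.0]
force: [0.2, 1.5, -0.9]
grip_width: 0.071
finger_force: 68.3
```

Emit:
step_arm:
  series:
    - [0,0.04,0,0,0,-0.8,0]
    - [0,0.08,0,0.1,0,-1.6,0]
    - [0,0.12,0,0.3,0,-2.4,0]
    - [0,0.16,0,0.6,0,-3.2,0]
    - [0,0.2,0,1,0,-3.7,0]
    - [0,0.25,0,1.5,0,-3.7,0]
    - [0,0.297,0,1.9,0,-3.7,0]
    - [0,0.297,0,1.9,0,-3.7,0]

```text
time_s: 9.17
eef_pos: [601.6, 231.6, 201.4]
tcp_rot: [-0.001, 0.009, 1.0, 0.0]
force: [1.1, 0.4, -1.5]
grip_width: 0.072
finger_force: 68.3
```

```bash
cat > w.py <<'E'
from h import *
import sys
p,r=cur();s=robot.state();print(p,r.as_matrix().round(3).tolist(),s['joints'].round(2),s['force'].round(1),s['time_s'])
# pan from wrist picture d
E
python3 - <<'E'
exec(open('w.py').read())
for q,y in(((590,60,200),172),((545,-80,200),165),((520,-163,175),160)):
    n=Rt(y);print(row(q,n,p,r));p,r=np.array(q),n
E
```

```text
[601.58200385 231.5586082  201.41221746] [[-1.0, 0.017, -0.001], [0.017, 1.0, 0.0], [0.001, 0.0, -1.0]] [ 0.12  0.59 -0.81  1.62  0.46  1.14  0.75] [ 1.1  0.4 -1.5] 9.1667
[0.0, -0.001, 0.122, 0.86, -17.17, 0.14]
[0.0, 0.0, 0.122, 2.51, -14.49, 0.0]
[0.0, 0.0, 0.087, 0.27, -8.66, 2.5]
```

Emit:
step_arm:
  series:
    - [0,0,0.015,0.1,-1.5,0,0]
    - [0,0,0.03,0.2,-4,0,0]
    - [0,0,0.05,0.3,-6.5,0,0]
    - [0,0,0.07,0.5,-9,0,0]
    - [0,0,0.09,0.7,-11.5,0,0]
    - [0,0,0.11,0.8,-14,0,0]
    - [0,0,0.12,0.9,-16,0,0]
    - [0,0,0.12,0.9,-17.2,0,0]

```text
time_s: 9.83
eef_pos: [588.7, 57.1, 201.7]
tcp_rot: [0.0, 0.069, 0.998, -0.001]
force: [-0.2, -0.5, -1.7]
grip_width: 0.071
finger_force: 68.4
```

Emit:
step_arm:
  series:
    - [0,0,0.015,0.3,-1.5,0,0]
    - [0,0,0.03,0.6,-3.5,0,0]
    - [0,0,0.05,1,-6,0,0]
    - [0,0,0.07,1.4,-8.5,0,0]
    - [0,0,0.09,1.8,-11,0,0]
    - [0,0,0.11,2.2,-13,0,0]
    - [0,0,0.12,2.5,-14.5,0,0]
    - [0,0,0.12,2.5,-14.5,0,0]

```text
time_s: 10.5
eef_pos: [543.6, -83.5, 201.7]
tcp_rot: [-0.0, 0.13, 0.992, -0.001]
force: [-0.5, -0.4, -1.8]
grip_width: 0.071
finger_force: 68.4
```

Emit:
step_arm:
  series:
    - [0,0,0.015,0,-1,0.3,0]
    - [0,0,0.03,0.1,-2.5,0.7,0]
    - [0,0,0.05,0.2,-4,1.2,0]
    - [0,0,0.06,0.3,-5.5,1.7,0]
    - [0,0,0.08,0.3,-7,2.1,0]
    - [0,0,0.087,0.3,-8,2.5,0]
    - [0,0,0.087,0.3,-8.7,2.5,0]
    - [0,0,0.087,0.3,-8.7,2.5,0]

```text
time_s: 11.17
eef_pos: [519.0, -165.5, 176.7]
tcp_rot: [-0.0, 0.172, 0.985, -0.0]
force: [-0.0, 1.0, -1.6]
grip_width: 0.07
finger_force: 68.4
```

Run:
```python
exec(open('w.py').read())
import pickle
a,b=cam('top'),cam('wrist');pickle.dump((a,b),open('fin.pkl','wb'))
cv2.imwrite('pics/j.png',np.hstack([cv2.resize(a['frame'][120:400,190:470],(400,400)),cv2.resize(b['frame'],(400,400))])[:,:,::-1])
```

```text
[ 518.99878741 -165.46190775  176.66460864] [[-0.941, 0.339, -0.001], [0.339, 0.941, -0.0], [0.001, -0.001, -1.0]] [ 0.8   0.42 -0.73  1.88  0.34  0.96  1.14] [-0.   1.  -1.6] 11.1667
```

View pics/j.png

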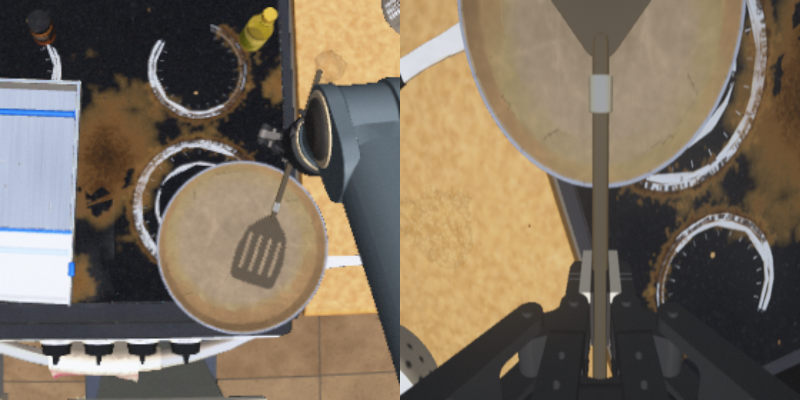

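Left, the top view: the blade is around (258,250) in the crop, above the pan, whose rim spans 158-327 by 162-333. Right: the shaft is straight in the jaws. Next I measure level, blade centre and pan centre.

Run:
```python
from h import *
import pickle;a,b=pickle.load(open('fin.pkl','rb'));a0,_=pickle.load(open('ab.pkl','rb'))
p,r=cur()
def allp(c):
    vv,uu=np.mgrid[0:420,0:560];uv=np.c_[uu.ravel(),vv.ravel()];q=depthpts(c,uv);q[c['depth'].ravel()<=0]=np.nan;return q
def circ(q,nm):
    q=q[(q[:,2]>41)&(q[:,2]<54)];s=np.array([391,-117.])
    for _ in range(8):
        d=np.hypot(*(q[:,:2]-s[:2]).T);k=q[abs(d-128)<8]
        A=np.c_[2*k[:,:2],np.ones(len(k))];s=np.linalg.lstsq(A,(k[:,:2]**2).sum(1),rcond=None)[0][:2]
    print(nm,s,len(k),np.median(np.hypot(*(k[:,:2]-s).T)),k[:,2].mean())
for c,n in((a,'top'),(a0,'top0'),(b,'wrist')):circ(allp(c),n)
q=allp(a);d=q-p
# turner points: height band near the shaft, off gripper
u=r.as_matrix()[:,0]
al=d@u;lat=d@np.r_[-u[1],u[0],0]
t=(q[:,2]>150)&(q[:,2]<215)&(al>40)&(al<200)&(abs(lat)<50)
print('n',t.sum(),'al',al[t].min(),al[t].max())
A=np.c_[al[t],lat[t],np.ones(t.sum())];s=np.linalg.lstsq(A,q[t][:,2],rcond=None)[0];print('plane slope along,lat (deg)',np.degrees(s[:2]),'z at al 137',s@[137,0,1])
bl=t&(al>105)
L=lat[bl];print('blade lat',np.percentile(L,[1,99]),'al range',np.percentile(al[bl],99.5),'z',np.median(q[bl][:,2]))
tip=np.percentile(al[bl],99.7);print('tip al expected ~180:',tip)
cen=p+u*(tip-43)+np.r_[-u[1],u[0],0]*np.percentile(L,[1,99]).mean();print('blade centre depth',cen, 'nominal',p+u*137)
# colour/pixel way: blade outline in the top picture on plane z=184
m=np.zeros((420,560),np.uint8);m.ravel()[t]=255;
w=b['frame'];qb=allp(b);db=qb-p;alb=db@u;lb=db@np.r_[-u[1],u[0],0]
tb=(qb[:,2]>150)&(qb[:,2]<215)&(alb>30)&(abs(lb)<50);print('wrist',tb.sum(),alb[tb].min(),alb[tb].max())
A=np.c_[alb[tb],lb[tb],np.ones(tb.sum())];print('wrist slope',np.degrees(np.linalg.lstsq(A,qb[tb][:,2],rcond=None)[0][:2]))
```

```text
top [ 391.44060884 -116.94317912] 1494 126.41130240233069 46.406144880067025
top0 [ 391.38310492 -116.94017354] 1491 126.57092992939378 46.37168457168722
wrist [ 392.84279634 -116.5603209 ] 8721 125.5566937224128 46.32279328370264
n 1244 al 40.149149004244194 181.45610064340838
plane slope along,lat (deg) [-1.08580678 -0.32681059] z at al 137 185.8608767488903
blade lat [-29.69356983  32.77121581] al range 180.89363739002707 z 185.63205409070542
tip al expected ~180: 181.37507308567004
blade centre depth [ 389.08213941 -117.93920878  177.27439013] nominal [ 390.89449832 -116.95221513  177.27502195]
wrist 9501 30.00016227812724 103.50679036283458
wrist slope [-2.51455143  0.09325479]
```

Blade and pan centres agree to about 3 mm, and the blade droops about 1°. Final trim: level it and lower it by 3 cm.

Emit:
step_arm:
  series:
    - [0,0.005,0,0,0,0.4,0]
    - [0,0.01,0,-0.1,0.05,1,0]
    - [0,0.015,0,-0.1,0.1,1.6,0]
    - [0,0.02,0,-0.2,0.15,2.2,0]
    - [0,0.022,0,-0.2,0.15,2.7,0]
    - [0,0.022,0,-0.2,0.15,3,0]
    - [0,0.022,0,-0.2,0.15,3,0]
    - [0,0.022,0,-0.2,0.15,3,0]

```text
time_s: 11.93
eef_pos: [522.0, -162.4, 146.9]
tcp_rot: [-0.011, 0.17, 0.985, 0.002]
force: [-0.1, -0.3, -1.2]
grip_width: 0.068
finger_force: 68.4
```

Emit:
step_arm:
  series:
    - [0,0,0,0,0,0,0]
    - [0,0,0,0,0,0,0]
    - [0,0,0,0,0,0,0]
    - [0,0,0,0,0,0,0]
    - [0,0,0,0,0,0,0]
    - [0,0,0,0,0,0,0]
    - [0,0,0,0,0,0,0]
    - [0,0,0,0,0,0,0]

```text
time_s: 12.6
eef_pos: [522.0, -162.5, 147.2]
tcp_rot: [-0.011, 0.171, 0.985, 0.002]
force: [-0.2, 0.8, -1.6]
grip_width: 0.069
finger_force: 68.4
```

Run:
```python
from h import *
a=cam('top');p,r=cur();print(p,robot.state()['finger_force'],robot.state()['time_s'])
vv,uu=np.mgrid[0:420,0:560];q=depthpts(a,np.c_[uu.ravel(),vv.ravel()]);d=q-p
u=r.as_matrix()[:,0];u=u*[1,1,0];l=np.r_[-u[1],u[0],0]
al=d@u;lat=d@l;t=(q[:,2]>125)&(q[:,2]<180)&(al>40)&(al<200)&(abs(lat)<50)
A=np.c_[al[t],lat[t],np.ones(t.sum())];s=np.linalg.lstsq(A,q[t][:,2],rcond=None)[0];print(t.sum(),np.degrees(s[:2]),s@[137,0,1])
tip=np.percentile(al[t],99.7);L=np.percentile(lat[t&(al>105)],[1,99]);print(tip,L,p+u*(tip-43)+l*L.mean())
for n,uv in dict(jarA=(152,132),jarB=(217,133),oil=(378,130)).items():print(n,depthpts(a,uv).round(0))
```

```text
[ 522.0323486  -162.53887966  147.19272668] 68.3996057510376 12.65
1188 [ 0.36160637 -0.17072262] 159.2208741667897
180.84200470410767 [-32.01968816  31.38211346] [ 392.35087863 -115.91132963  147.19272668]
jarA [[741. 328.  90.]]
jarB [[738. 188.  82.]]
oil [[ 723. -148.  148.]]
```

Level to within 0.4°, and the blade centre is within about 1.5 mm of the pan's middle at ~155 mm. The pan, jars and bottle haven't moved.

```bash
python3 -c "
from cell import robot
print(robot.job_done())"
```

```text
the job is handed in; nothing more can be done
None
```

The turner is out of the tray and held level over the middle of the pan, with the blade about 15 cm above the cooktop; the pan, jars and bottle did not move, and the job was handed in at about 13 s.

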